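# Build a press-pack stack and lower the clamp arm on it

### The arm

A 6-joint arm with a two-finger parallel gripper is mounted at the origin on a cart in front of the work surface, level with it; the furniture and walls round the work are solid. World frame = base frame: x ahead of the robot, y to its left, z up, the work surface at z = 0. Lengths are in mm, angles in degrees, forces in N, time in s.
With the tool pointing down it reaches from about 300 to 850 mm from the base axis. Payload 4.2 kg.
Tool frame: the origin (TCP) lies between the finger pads; the fingertips stand 19 mm ahead of it and the grasp point (between the pads) is the TCP (env.tips_ahead is the distance from the TCP to the fingertips, in mm); z points along the fingers, y is the direction in which the jaws open and shut (so a half turn about z gives the same grasp; the last joint's range is limited). The gripper opens to 91 mm and grips with 3 to 60 N. Pads are 32 mm wide; open, the fingers measure 118 mm over their backs; the gripper's body (76 mm by 178 mm) begins 60 mm behind the grasp point.
Start: joints at [63.999, 18.312, 89.639, -0, 72.044, -1.146], TCP at [241.689, 521.755, 232.976] pointing down, gripper open.
Joint ranges: [-177.97, 177.97], [-48.28, 115.42], [12.27, 149.76], [-77.06, 257.06], [2.81, 150.46], [-146.56, 146.56]. Speed limits (degrees/s): [147.25, 147.25, 180, 180, 180, 180].

### API

Orientations are given as [roll, pitch, yaw] about the fixed x, y, z axes, in that order (R = Rz(yaw) Ry(pitch) Rx(roll)).
In Python, from workcell import telemetry, viewer, job_done, env gives the robot as it stands. The module is installed in compiled form; this text tells all that it offers.
- The arm moves only by the shell command python3 -m jog 'ROWS' [FORCE]. ROWS is JSON, a list of rows, each a list of 3 entries, a list of its own where there are three numbers: the shift along the tool's x, y, z in cm, then the turn about the tool's z in degrees, then the opening, from 0 (shut) to 1 (fully open). A call has 1 to 10 rows; each row shifts and turns the pose as measured when the row begins, along the tool's axes as they then stand; what a row does not reach is not made up. A row lasts 1/8 s, in which the tool goes at most 62.5 mm and 10.7 degrees, less where a joint would pass 70% of its speed; a pose out of reach is approached as far as the arm can. A call is refused whole if a number of a shift passes 6.25 or a number of a turn 10.7, either way. A call with a gripper value outside its range is refused whole. The fingers move at their own pace and stop on an object; FORCE is the grip in N (left out, the last holds). Time passes only in rows, so rows that do not move let the fingers close. It gives the time, the measured TCP pose, the force and the opening at its end, in the units of the state.
- telemetry.state(): the state, without advancing time (a new reading comes with each control period).
- viewer.grab_frame(name): name is "side" or "top"; returns a dict with "color" (480x640x3 uint8, red, green, blue), "K" (3x3 intrinsics, pixels), "k1" (the pictures are not rectified: a ray, as slopes to the right and down, at radius r is drawn at 1 + k1 r^2 times it, then the intrinsics apply), "rvec" (rotation vector, rad) and "tvec" (3), from world to camera coordinates, as OpenCV has them. Camera axes: x right, y down, z forward; pixel columns grow to the right and rows downward; lengths in mm; the calibration is good to about 2 mm. A picture is of the moment at which its call begins. There is no depth.
- job_done(): hands the job in, once; it reports no verdict.
The state is a dict: "time_s": time; "qpos": joint angles; "qvel": joint speeds; "effort": joint torques, N m; "ee_pos": TCP position; "ee_rot": TCP orientation; "force": force on the tool from outside, world axes, zero at the start; "torque": the same for the moment, N m; "gripper_width": finger opening in mm.
Only numpy, scipy, OpenCV 4.12 (cv2) and the standard library are available. Lean on these libraries where they do the work, as an engineer would, in place of code of your own. Each camera call takes 0.05 s, during which the arm holds its last target. There are 200 camera calls.

### The job

Build the press-pack stack on the clamp jig: set the copper contact disc centred on the jig's round copper seat, then the white-rimmed ceramic device centred on top of the disc, rims flush all round, each set down without dropping it and the same way up as it lies in the sloped stand. Then swing the jig's weighted arm over and lower it gently by its black knob until its pad rests on the device, never letting it fall, and let go; leave the other things on the bench where they are.

Things in the scene. Friction and masses are not known exactly. Their poses are not given: they have to be found in the camera images.
- clamp_jig: Fixed, level jig: finned aluminium heatsink, top 30 mm above the bench, with a round copper seat boss 46 mm across standing 12 mm proud. Origin on the bench under the seat's centre; +x points to the hinge (to the robot's right, -y), z up. Heatsink reaches 57 mm to -x, 115 mm to +x, 50 mm to each side. Hinge tower at x 68 to 102 mm, 42 mm wide, 81 mm high.
- seat (a point): Centre of the seat boss's flat top, 42 mm above the bench; axes as the jig's. The contact disc's underside belongs here.
- hinge_pin (a point): Centre of the arm's hinge pin, 85 mm from the seat's centre along the jig's +x, 66 mm above the bench (level with the top of the finished stack). The pin lies along the jig's y.
- knob_centre (a point): Centre of the black barrel knob, 26 mm across and 30 mm long with flat ends, lying crosswise (jig's y) on a 10 mm stem at the arm's end. With the arm shut it lies 150 mm from the hinge along the jig's -x and 19 mm above the hinge (85 mm above the bench). With the arm open it stands 0.2 m high, right of the seat. Take it from above across its flat ends.
- clamp_arm (a joint): Arm angle (rad). 0: level, its 40 mm copper pad flat on the finished 24 mm stack; grows as it is raised; 1.75: back stop, leaning past upright, where it starts and stays by its weight. Below about 1.25 it falls shut by gravity (0.42 kg, 2 N at the knob). On the shut arm a brass weight, 38 mm across, 65 mm from the knob, tops out 36 mm above the knob's centre.
- disc_stand: Fixed black stand 90 x 166 mm, stations at y = -60 and +60 mm. At each a disc lies on a tongue 28 mm wide tilted 32 degrees, its face looking up and to the stand's -x (to the robot's right), against two short pins at its lower edge, 8 mm proud. The disc overhangs the tongue by 13 mm at both sides (y), free for fingers. Origin on the bench under its middle, z up.
- contact_disc: Bare copper contact disc, 54 mm across, 10 mm thick, about 0.19 kg, lying in one of the two stations. Origin at the centre of its underside, z along its axis out of the upper face (tilted 32 degrees at the start).
- device: Press-pack semiconductor: ribbed white ceramic disc with flat steel faces 40 mm across, 54 mm across, 14 mm thick, about 0.12 kg, in the other station. Origin at the centre of its underside, z along its axis out of the upper face (tilted 32 degrees at the start).
- esd_tray: Bystander and obstacle: black tray 157 x 198 x 36 mm full of circuit modules, fixed on a sloped rest in the middle of the bench between stand and jig. Its rim rises to 147 mm above the bench at the highest corner (far side). Origin at the centre of its underside.
- board_9: Bystander: beige circuit module 42 x 68 x 10 mm lying on the bench behind the sloped stand. Origin under its centre.
- gold_block: Bystander: small brass contact block 18 x 26 x 15 mm on the bench behind the sloped stand. Origin under its centre.
- loupe: Bystander: black eye loupe 36 mm across and 36 mm high standing on the bench between the tray and the tool mat. Origin under its centre.
Not all that is in view belongs to the job. What is shaped like the device but turquoise is not meant.

How it is judged (in metres and radians):
On the way, in this order (a step that is already met when the one before it is completed fails the run):
1. the contact disc lies flat and centred on the seat, let go, with the arm still raised (horizontal distance between contact_disc and seat below 0.006 m and z of contact_disc in the frame of seat between -0.003 and 0.003 m and angle between contact_disc's own z axis and vertical below 0.06 rad and contact force between the fingers and contact_disc below 0.05 N and linear speed of contact_disc below 0.02 m/s and value of joint clamp_arm above 1.3 rad), for 0.2 s.
2. the device lies flat and centred on the contact disc, let go, with the arm still raised (horizontal distance between contact_disc and seat below 0.006 m and z of contact_disc in the frame of seat between -0.003 and 0.003 m and angle between each of contact_disc, device's own z axis and vertical below 0.06 rad and horizontal distance between device and contact_disc below 0.006 m and horizontal distance between device and seat below 0.008 m and z of device in the frame of seat between 0.007 and 0.013 m and contact force between the fingers and device below 0.05 N and linear speed of each of contact_disc, device below 0.02 m/s and value of joint clamp_arm above 1.3 rad), for 0.2 s.
3. the arm is down and its pad rests on the device (horizontal distance between contact_disc and seat below 0.006 m and z of contact_disc in the frame of seat between -0.003 and 0.003 m and angle between each of contact_disc, device's own z axis and vertical below 0.06 rad and horizontal distance between device and contact_disc below 0.006 m and horizontal distance between device and seat below 0.008 m and z of device in the frame of seat between 0.007 and 0.013 m and value of joint clamp_arm between -0.06 and 0.06 rad and contact force between device and clamp_jig above 1 N), for 0.2 s.
At the end, for the whole second after the job is handed in: Contact disc flat on the seat within 6 mm of its centre, device flat on the disc within 6 mm of the disc's centre and 8 mm of the seat's, arm level (within 0.06 rad of 0) with its pad bearing on the device by more than 1 N, everything at rest and let go (all of step 3 and linear speed of each of contact_disc, device below 0.02 m/s and velocity of joint clamp_arm between -0.05 and 0.05 rad/s and contact force between the fingers and anything else below 0.05 N); the robot touches nothing.
It fails at once if the arm is let fall or slammed down (closes faster than 3 rad/s) (velocity of joint clamp_arm below -3 rad/s).
It fails at once if the contact disc is dropped or flung (faster than 0.45 m/s without being held) (linear speed of contact_disc above 0.45 m/s and contact force between the fingers and contact_disc below 0.05 N).
It fails at once if the device is dropped or flung (faster than 0.45 m/s without being held) (linear speed of device above 0.45 m/s and contact force between the fingers and device below 0.05 N).
It fails at once if the circuit module, the brass block or the loupe is shifted by more than 20 mm (distance of any of board_9, gold_block, loupe from where it was at the start of the episode above 0.02 m).
It also fails if it takes over 72 s, if anything falls off the work surface, if the arm or the gripper's body presses on something with over 40 N, if the wrist force passes 120 N, or if a joint passes its speed limit or range.

## Working session

There is one attempt and no reset: what is moved stays moved. The work goes in short steps, Python scripts to look and compute and a shell command to move; the robot and the scene stay as the last step left them, time stands still between calls to the robot, and variables do not carry over. Pictures are saved under pics/ and viewed, about 8 in all and at most 12, crops included, and the job is handed in when it is done.

```bash
mkdir -p pics; python3 - <<'E'
from workcell import telemetry, viewer, env
import cv2
print(telemetry.state())
for n in("top","side"):
    f=viewer.grab_frame(n); cv2.imwrite(f"pics/{n}0.png",f["color"][:,:,::-1]); print({k:v for k,v in f.items() if k!="color"})
E
```

```text
{'time_s': 0.0, 'qpos': array([ 6.40001982e+01,  1.83501129e+01,  8.97063081e+01,  9.01964009e-04,
        7.20437481e+01, -1.14672453e+00]), 'qvel': array([ 0.03844654, -0.02572287,  0.11818789,  0.00310813, -0.01015275,
       -0.01664085]), 'effort': array([ 5.29397894e-04, -4.12441814e+01, -2.31978196e+01,  7.26772752e-02,
        4.56522102e-02, -1.47533951e-04]), 'ee_pos': array([241.4630722 , 521.32149411, 232.13623804]), 'ee_rot': array([-1.79899868e+02, -2.86203322e-03,  1.55146641e+02]), 'force': array([-0.55014989, -1.0577787 , -0.73060784]), 'torque': array([-0.03230335,  0.08708109, -0.06304611]), 'gripper_width': 91.0288292829717}
{'K': array([[450.90475573,   0.        , 317.21228464],
       [  0.        , 450.90475573, 242.00347243],
       [  0.        ,   0.        ,   1.        ]]), 'k1': -0.08082590854935329, 'rvec': array([ 2.15354945, -2.15638718,  0.16281629]), 'tvec': array([  10.86375512,  562.47416158, 1062.30733594])}
{'K': array([[602.71323986,   0.        , 326.39904391],
       [  0.        , 602.71323986, 239.34992291],
       [  0.        ,   0.        ,   1.        ]]), 'k1': 0.06348777806720074, 'rvec': array([ 2.05714632, -0.26483878,  0.14360273]), 'tvec': array([-549.09927726,  139.81275903, 1128.14378387])}
```

View pics/top0.png

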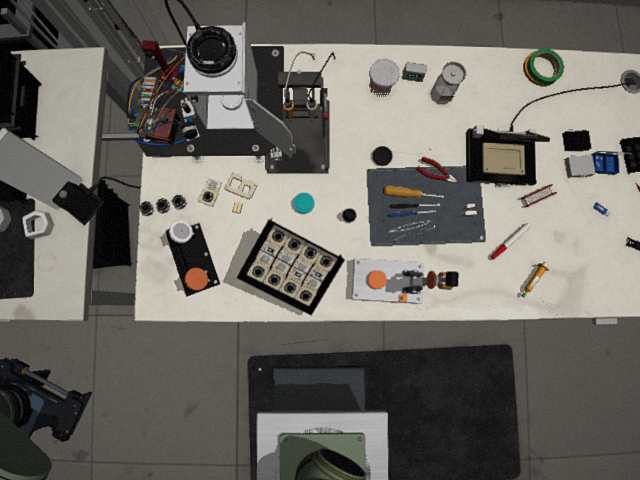

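View pics/side0.png

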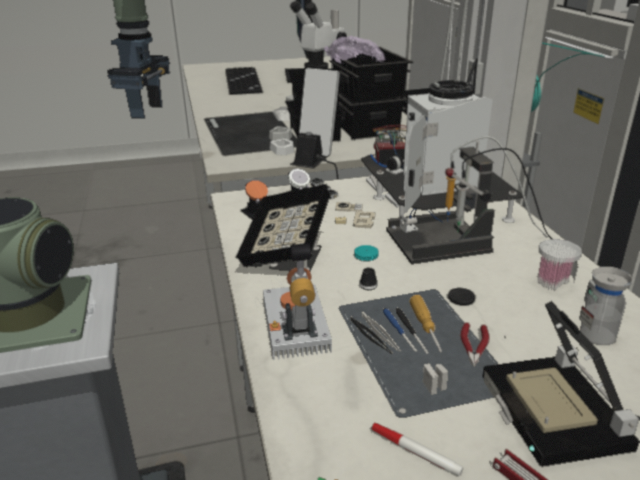

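The top view shows the device at (180,233), the disc at (197,279) and the seat at (376,281). The open arm is right of the seat, with its knob near (452,279). I'll enlarge both for measuring.

```bash
python3 - <<'E'
import cv2,numpy as np
t=cv2.imread("pics/top0.png"); s=cv2.imread("pics/side0.png")
e=lambda im,x,y,w,h,k:cv2.resize(im[y:y+h,x:x+w],None,fx=k,fy=k,interpolation=cv2.INTER_CUBIC)
a=e(t,150,215,80,90,5); b=e(t,340,245,130,75,5)[:, :400*2]
c=np.zeros((600,800,3),np.uint8)
# a: stand 3.3x ; b: jig ; side crops
A=e(t,155,215,70,85,4.); B=e(t,340,250,125,60,4.)
c[:340,:280]=A; c[:240,290:790]=B
C=e(s,235,165,90,55,3.5); c[350:350+C.shape[0],:C.shape[1]]=C
D=e(s,255,240,85,120,3.); D=D[:350]; c[245:245+D.shape[0],330:330+D.shape[1]]=D
cv2.imwrite("pics/crop0.png",c)
E
```

```text
(no output)
```

View pics/crop0.png

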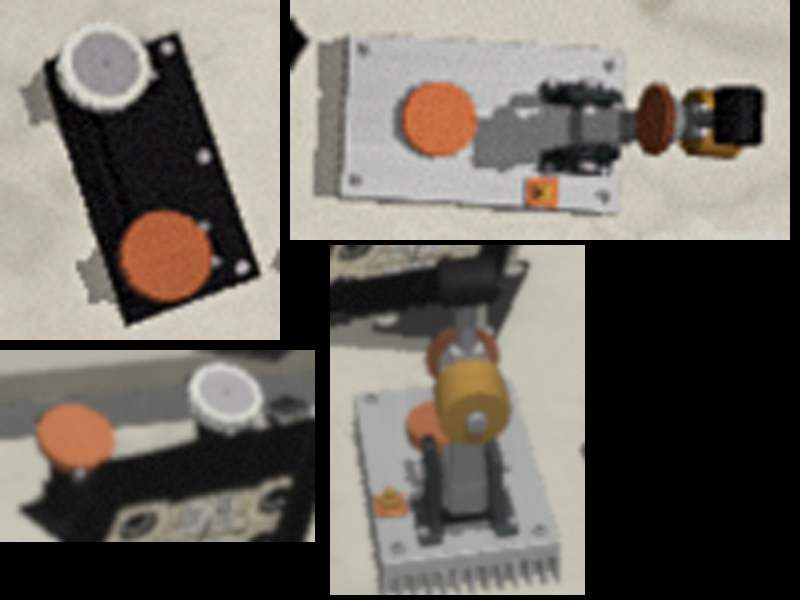

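The crops give the disc's top-face centre at about (196.4,278.6) in top and (256.4,189.3) in side. The device is at (181.1,230.4) and (299.6,177.0), and the seat at (377.1,279.4) in top.

```bash
cat > h.py <<'E'
import numpy as np,cv2
from scipy.optimize import least_squares
from scipy.spatial.transform import Rotation as R
from workcell import telemetry, viewer
CAL={}
def cal(n,f=None):
    if n not in CAL:
        f=f or viewer.grab_frame(n)
        CAL[n]={k:np.array(f[k],float) for k in("K","k1","rvec","tvec")}
    return CAL[n]
def proj(n,P):
    c=cal(n); return cv2.projectPoints(np.atleast_2d(P).astype(float),c["rvec"],c["tvec"],c["K"],np.array([float(c["k1"]),0,0,0]))[0][:,0]
def tri(d,x0=(500,0,60)):
    s=least_squares(lambda p:np.concatenate([proj(n,p)[0]-u for n,u in d.items()]),x0); return s.x,s.fun
def onz(n,u,z):
    return least_squares(lambda p:proj(n,[*p,z])[0]-u,(500,0)).x
E
python3 - <<'E'
from h import *
A=lambda x,y:np.array([x/4-.375+155,y/4-.375+215]); B=lambda x,y:np.array([(x-290)/4-.375+340,y/4-.375+250])
C=lambda x,y:np.array([x/3.5-.36+235,(y-350)/3.5-.36+165])
d,r=tri({"top":A(167,256),"side":C(76,436)}); print("disc",d,r)
e,r=tri({"top":A(106,63),"side":C(227,393)}); print("dev",e,r)
v=e-d; print(np.linalg.norm(v[:2]),v[2],"dir",np.degrees(np.arctan2(v[1],v[0])))
for p in((180,35),(260,275),(127,325)): print("stand corner z0",onz("top",A(*p),3))
print("seat",onz("top",B(440,119),42))
cs=[onz("top",B(*p),30) for p in((349,35),(624,52),(618,213),(342,196))]
print("corners",cs)
v=(cs[1]-cs[0]+cs[2]-cs[3])/2; print(np.linalg.norm(v),np.degrees(np.arctan2(v[1],v[0])))
w=(cs[0]-cs[3]+cs[1]-cs[2])/2; print(np.linalg.norm(w),np.degrees(np.arctan2(w[1],w[0])))
k,r=tri({"top":B(738,115),"side":np.array([(470-330)/3+255,(281-245)/3+240])}); print("knob",k,r)
E
```

```text
disc [470.47350196 294.50465152  72.78071653] [-0.0294913   0.26348044  0.2679556  -0.02798898]
dev [584.73663839 334.29935948  75.61921515] [-0.04476065  0.30085233  0.31392326 -0.05153781]
120.99455826018607 2.838498624526707 dir 19.20182186548008
stand corner z0 [615.5329846  308.80875326]
stand corner z0 [463.37499897 253.50894226]
stand corner z0 [432.06872626 336.19647074]
seat [ 470.81561699 -134.44249952]
corners [array([523.13620912, -81.11942997]), array([ 512.28991179, -251.02732908]), array([ 413.78787651, -244.23459826]), array([424.96486072, -75.63705282])]
169.61055459282125 -93.72243701672477
98.52803931355297 -3.5714073402904583
knob [ 462.99890372 -264.51859269  210.19352522] [ 0.01335566 -0.09746233 -0.07052332  0.01062534]
```

```bash
cat >> h.py <<'E'
def to(p,yaw=None):
    "remaining turn (tool z) and shift in cm along tool axes as they stand now"
    s=telemetry.state(); Q=R.from_euler("xyz",s["ee_rot"],degrees=True)
    sh=Q.inv().apply(np.array(p)-s["ee_pos"])/10
    y=s["ee_rot"][2]
    print("t%.1f"%s["time_s"],"pos",s["ee_pos"].round(1),"rot",s["ee_rot"].round(1),"w%.1f"%s["gripper_width"],"F",s["force"].round(1),"turn",None if yaw is None else round((y-yaw+180)%360-180,1),"shift",sh.round(2))
E
python3 -m jog '[[[0,0,0],9,1],[[0,0,0],9,1],[[0,0,0],9,1],[[0,0,0],9,1],[[0,0,0],9,1],[[0,0,0],0,1]]' 12
python3 -c "
from h import *
to((469.6,297,130),110.2)"
```

```text
time_s: 0.95
ee_pos: [241.1, 520.7, 230.8]
ee_rot: [-179.8, 0.2, 108.8]
force: [-0.2, 0.6, -0.7]
gripper_width: 91.4
t0.9 pos [241.1 520.7 230.8] rot [-179.8    0.2  108.8] w91.4 F [-0.2  0.6 -0.7] turn -1.4 shift [-28.5   14.47  10.13]
```

```bash

python3 -m jog '[[[-4,2,0.7],-1.4,1],[[-4,2,0.7],0,1],[[-4,2,0.7],0,1],[[-4,2,0.7],0,1],[[-4,2,0.7],0,1],[[-4,2,0.7],0,1],[[-3.5,1.8,0.7],0,1],[[0,0,0],0,1],[[0,0,0],0,1]]' 12
python3 -c "
from h import *
to((469.6,297,79),110.2)"
```

```text
time_s: 2.08
ee_pos: [473.1, 306.4, 179.9]
ee_rot: [-179.8, 0.1, 111.8]
force: [0.4, -0.6, -0.3]
gripper_width: 91.5
t2.1 pos [473.1 306.4 179.9] rot [-1.798e+02  1.000e-01  1.118e+02] w91.5 F [ 0.4 -0.6 -0.3] turn 1.6 shift [-0.73 -0.64 10.09]
```

```bash

python3 -m jog '[[[-0.7,-0.6,2],1.6,1],[[0,0,2],0,1],[[0,0,2],0,1],[[0,0,1.5],0,1],[[0,0,0],0,1]]' 12
python3 - <<'E'
from h import *
to((469.6,297,79),110.2)
f=viewer.grab_frame("top");s=viewer.grab_frame("side")
a=cv2.resize(f["color"][210:310,145:255],(440,400),interpolation=cv2.INTER_CUBIC); b=cv2.resize(s["color"][120:220,225:315],(360,400),interpolation=cv2.INTER_CUBIC)
cv2.imwrite("pics/p1.png",np.hstack([a,b])[:,:,::-1])
E
```

```text
time_s: 2.7
ee_pos: [466.9, 302.3, 104.8]
ee_rot: [180.0, -0.0, 110.8]
force: [0.6, 0.0, -0.0]
gripper_width: 91.3
t2.7 pos [466.9 302.3 104.8] rot [180.   -0.  110.8] w91.3 F [ 0.6  0.  -0. ] turn 0.6 shift [-0.59  0.07  2.58]
```

View pics/p1.png

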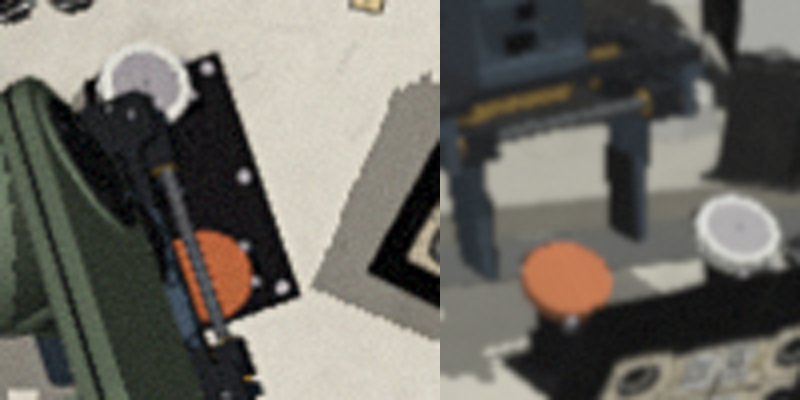

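The fingers straddle the disc, at side-crop columns 475 and 628 with the disc centre at 567. I'm going down and gripping.

```bash

python3 -m jog '[[[-0.6,0.1,0.5],0.6,1],[[0,0,1],0,1],[[0,0,0.9],0,1],[[0,0,0],0,1]]' 12
python3 -c "
from h import *
to((469.6,297,79),110.2)"
```

```text
time_s: 3.3
ee_pos: [472.2, 297.3, 81.9]
ee_rot: [179.7, -0.1, 110.1]
force: [0.4, -0.8, 0.4]
gripper_width: 91.2
t3.3 pos [472.2 297.3  81.9] rot [ 1.797e+02 -1.000e-01  1.101e+02] w91.2 F [ 0.4 -0.8  0.4] turn -0.1 shift [ 0.06 -0.25  0.29]
```

```bash

python3 -m jog '[[[0,-0.25,0.3],0,0.8],[[0,0,0],0,0.65],[[0,0,0],0,0.5],[[0,0,0],0,0.5],[[0,0,0],0,0.5],[[0,0,0],0,0.5],[[0,0,0],0,0.5]]' 15
python3 -c "
from h import *
to((469.6,297,79),110.2)"
```

```text
time_s: 4.18
ee_pos: [470.9, 297.5, 79.3]
ee_rot: [179.5, -0.1, 110.1]
force: [0.7, -0.3, -0.8]
gripper_width: 53.6
t4.2 pos [470.9 297.5  79.3] rot [ 1.795e+02 -1.000e-01  1.101e+02] w53.6 F [ 0.7 -0.3 -0.8] turn -0.1 shift [-0.   -0.14  0.03]
```

```bash

python3 -m jog '[[[0,0,-1],0,0.5],[[0,0,-2],0,0.5],[[0,0,-3],0,0.5],[[0,0,-3],0,0.5],[[0,0,-3],0,0.5],[[0,0,-3],0,0.5],[[0,0,0],0,0.5]]'
python3 - <<'E'
from h import *
to((470.6,-134.2,215),86.35)
s=viewer.grab_frame("side")
b=cv2.resize(s["color"][60:180,210:330],(480,480),interpolation=cv2.INTER_CUBIC)
cv2.imwrite("pics/p2.png",b[:,:,::-1])
E
```

```text
time_s: 5.05
ee_pos: [467.3, 294.7, 235.0]
ee_rot: [179.9, -0.0, 110.1]
force: [-0.3, 0.0, -2.0]
gripper_width: 53.0
t5.0 pos [467.3 294.7 235. ] rot [179.9  -0.  110.1] w53.0 F [-0.3  0.  -2. ] turn 23.8 shift [-40.39 -14.45   1.94]
```

View pics/p2.png

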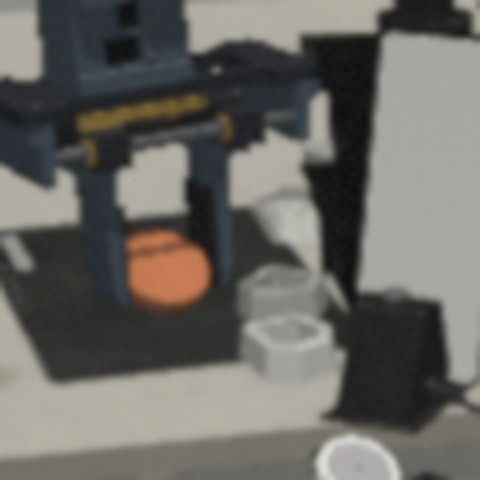

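The side view shows the disc hanging level between the fingers, still tilted. Next I carry it over to the jig.

```bash

python3 -m jog '[[[0,0,0],8,0.5],[[0,0,0],8,0.5],[[0,0,0],7.8,0.5],[[0,0,0],0,0.5]]'
python3 -c "
from h import *
to((470.6,-134.2,215),86.35)"
```

```text
time_s: 5.6
ee_pos: [462.4, 291.6, 225.8]
ee_rot: [-179.2, 0.5, 85.7]
force: [0.1, 0.0, -0.7]
gripper_width: 53.6
t5.6 pos [462.4 291.6 225.8] rot [-179.2    0.5   85.7] w53.6 F [ 0.1  0.  -0.7] turn -0.7 shift [-42.38   4.07   1.43]
```

```bash

python3 -m jog '[[[-2.5,0.4,-0.1],-0.7,0.5],[[-4.5,0.4,-0.1],0,0.5],[[-5,0.4,-0.1],0,0.5],[[-5,0.4,-0.1],0,0.5],[[-5,0.4,-0.1],0,0.5],[[-5,0.4,-0.1],0,0.5],[[-5,0.4,-0.1],0,0.5],[[-4.5,0.4,0],0,0.5],[[-3,0.2,0],0,0.5],[[-1,0,0],0,0.5]]'
python3 -c "
from h import *
to((470.6,-134.2,130),86.35)"
```

```text
time_s: 6.85
ee_pos: [470.4, -126.5, 226.2]
ee_rot: [-178.2, 0.7, 88.0]
force: [-0.5, -0.2, -2.7]
gripper_width: 53.4
t6.8 pos [ 470.4 -126.5  226.2] rot [-178.2    0.7   88. ] w53.4 F [-0.5 -0.2 -2.7] turn 1.7 shift [-0.65  0.35  9.63]
```

```bash

python3 -m jog '[[[-0.6,0.1,1],1.7,0.5],[[0,0,2],0,0.5],[[0,0,2],0,0.5],[[0,0,2],0,0.5],[[0,0,2],0,0.5],[[0,0,1.3],0,0.5],[[0,0,0],0,0.5],[[0,0,0],0,0.5]]'
python3 - <<'E'
from h import *
to((470.6,-134.2,90),86.35)
s=viewer.grab_frame("side")["color"];t=viewer.grab_frame("top")["color"]
r=lambda im,x,y:cv2.resize(im[y:y+120,x:x+100],(400,480),interpolation=cv2.INTER_CUBIC)
cv2.imwrite("pics/p3.png",np.hstack([r(s,245,210),r(t,330,220)])[:,:,::-1])
E
```

```text
time_s: 7.85
ee_pos: [465.8, -127.3, 115.5]
ee_rot: [-177.8, 0.5, 86.6]
force: [-0.1, 0.6, -1.3]
gripper_width: 53.5
t7.8 pos [ 465.8 -127.3  115.5] rot [-177.8    0.5   86.6] w53.5 F [-0.1  0.6 -1.3] turn 0.2 shift [-0.64  0.62  2.53]
```

View pics/p3.png

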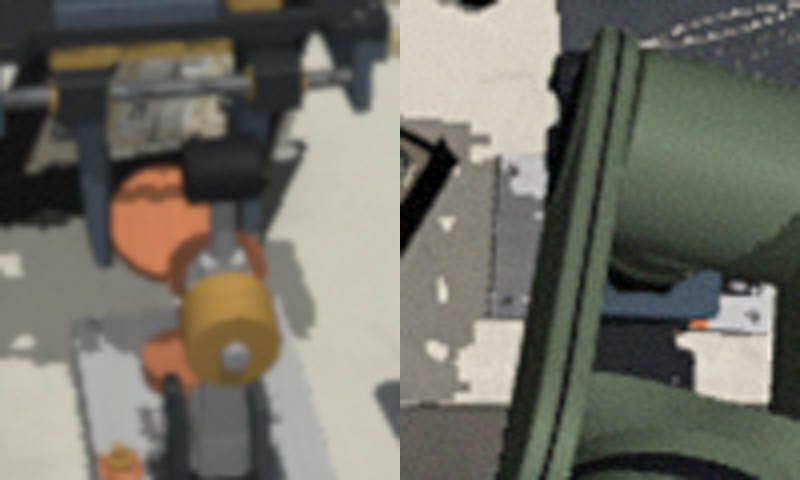

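```bash

python3 -m jog '[[[-0.65,0.6,0.5],0.2,0.5],[[0,0,1],0,0.5],[[0,0,1],0,0.5],[[0,0,0.8],0,0.5],[[0,0,0],0,0.5]]'
python3 -c "
from h import *
to((470.6,-134.2,70),86.35)"
```

```text
time_s: 8.57
ee_pos: [470.9, -135.4, 80.7]
ee_rot: [-177.9, 0.5, 86.3]
force: [-0.7, 0.7, -2.2]
gripper_width: 53.3
t8.6 pos [ 470.9 -135.4   80.7] rot [-177.9    0.5   86.3] w53.3 F [-0.7  0.7 -2.2] turn -0.0 shift [0.13 0.   1.07]
```

```bash

python3 -m jog '[[[0.1,0,0.4],0,0.5],[[0,0,0.4],0,0.5],[[0,0,0.3],0,0.5],[[0,0,0],0,0.5]]'
python3 -m jog '[[[0,0,0.3],0,0.5],[[0,0,0.3],0,0.5],[[0,0,0],0,0.5]]'
python3 -c "
from h import *
to((470.6,-134.2,58),86.35)"
```

```text
time_s: 9.07
ee_pos: [470.9, -134.5, 69.3]
ee_rot: [-178.0, 0.5, 86.3]
force: [0.1, 0.7, -2.5]
gripper_width: 53.1
time_s: 9.45
ee_pos: [471.5, -134.5, 64.0]
ee_rot: [-178.1, 0.5, 86.3]
force: [-0.3, -0.1, -0.2]
gripper_width: 53.2
t9.4 pos [ 471.5 -134.5   64. ] rot [-178.1    0.5   86.3] w53.2 F [-0.3 -0.1 -0.2] turn -0.0 shift [ 0.03 -0.07  0.6 ]
```

```bash

python3 -m jog '[[[0,-0.07,0.2],0,0.5],[[0,0,0.2],0,0.5],[[0,0,0],0,0.5]]'
python3 -m jog '[[[0,0,0.2],0,0.5],[[0,0,0.1],0,0.5],[[0,0,0],0,0.5]]'
python3 - <<'E'
from h import *
to((470.6,-134.2,57),86.35)
s=viewer.grab_frame("side")["color"]
cv2.imwrite("pics/p4.png",cv2.resize(s[240:360,245:345],(500,600),interpolation=cv2.INTER_CUBIC)[:,:,::-1])
E
```

```text
time_s: 9.82
ee_pos: [471.2, -134.6, 60.1]
ee_rot: [-178.2, 0.5, 86.3]
force: [0.2, -0.2, 0.3]
gripper_width: 53.3
time_s: 10.2
ee_pos: [471.2, -134.4, 57.0]
ee_rot: [-178.2, 0.5, 86.3]
force: [0.0, -0.3, 0.7]
gripper_width: 53.3
t10.2 pos [ 471.2 -134.4   57. ] rot [-178.2    0.5   86.3] w53.3 F [ 0.  -0.3  0.7] turn -0.0 shift [ 0.01 -0.06  0.  ]
```

View pics/p4.png

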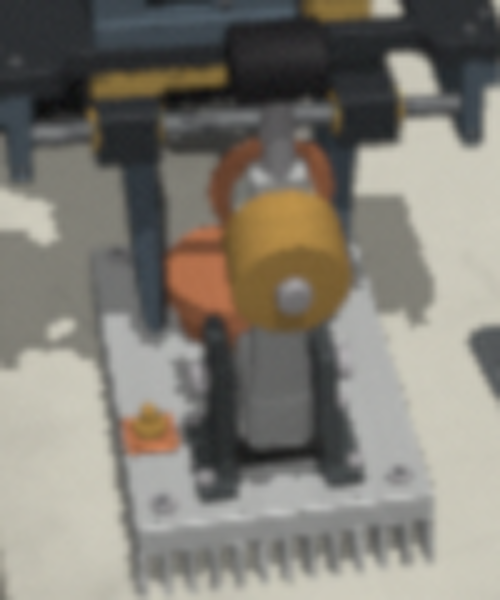

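```bash

python3 -m jog '[[[0,0,0.15],0,0.5],[[0,0,0],0,0.5]]'
python3 -m jog '[[[0,0,0.15],0,0.5],[[0,0,0],0,0.5]]'
python3 -m jog '[[[0,0,0.1],0,0.5],[[0,0,0],0,0.5]]'
```

```text
time_s: 10.5
ee_pos: [471.2, -134.3, 55.9]
ee_rot: [-178.2, 0.5, 86.3]
force: [-0.8, 0.3, 1.9]
gripper_width: 53.7
time_s: 10.75
ee_pos: [471.1, -134.3, 55.2]
ee_rot: [-178.2, 0.5, 86.3]
force: [0.1, 1.1, 1.1]
gripper_width: 53.2
time_s: 11.0
ee_pos: [471.0, -134.3, 54.9]
ee_rot: [-178.3, 0.5, 86.3]
force: [-0.1, 0.7, 1.9]
gripper_width: 53.5
```

```bash

python3 -m jog '[[[0,0,0.15],0,0.5],[[0,0,0],0,0.5]]'
python3 -m jog '[[[0,0,0.2],0,0.5],[[0,0,0],0,0.5]]'
python3 - <<'E'
from h import *
s=viewer.grab_frame("side")["color"]
cv2.imwrite("pics/p5.png",cv2.resize(s[270:320,265:325],(720,600),interpolation=cv2.INTER_CUBIC)[:,:,::-1])
E
```

```text
time_s: 11.25
ee_pos: [471.0, -134.3, 54.6]
ee_rot: [-178.3, 0.5, 86.3]
force: [0.3, 0.0, -0.3]
gripper_width: 53.1
time_s: 11.5
ee_pos: [471.0, -134.4, 53.9]
ee_rot: [-178.3, 0.5, 86.3]
force: [0.6, 0.2, -2.2]
gripper_width: 53.3
```

View pics/p5.png

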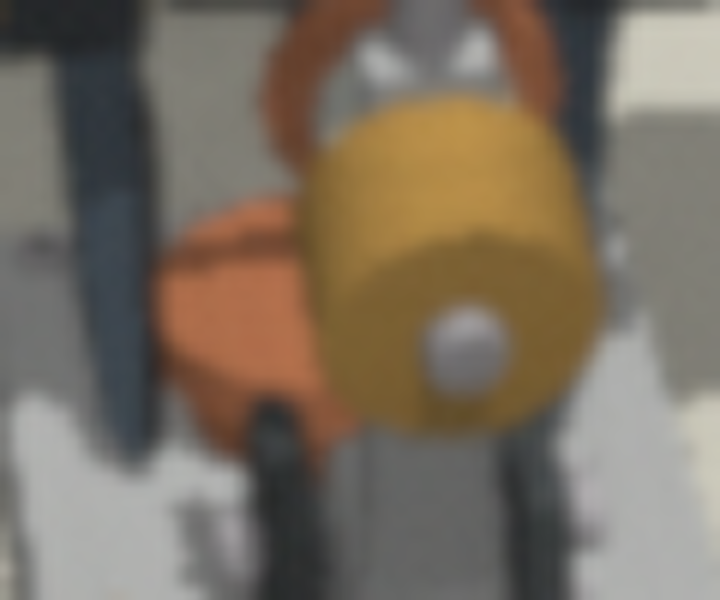

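The disc face fills crop rows 200–400, its left edge is at column 155, and there's a band of rim below. I'll compare that with predicted outlines to read the tilt.

```bash
python3 - <<'E'
from h import *
xj=np.array([-.064,-.998,0]); yj=np.array([.998,-.064,0]); z=np.array([0,0,1.])
t=np.linspace(0,2*np.pi,73)[:,None]
for tilt in(0,10,20,32,40):
    a=np.radians(tilt); n=np.cos(a)*z+np.sin(a)*xj; u=np.cos(a)*xj-np.sin(a)*z
    # centre height such that flat: 47 ; else low edge rests on 42
    zc=42+5*np.cos(a)+27*np.sin(a) if tilt<20 else 53.9-11
    zc=42+5*np.cos(a)+23*np.tan(a)*0.9 if tilt else 47
    c=np.array([470.6,-134.3,zc]); P=lambda h:(proj("side",c+h*n+27*(np.cos(t)*yj+np.sin(t)*u))-[265,270])*12
    T=P(5);B=P(-5); print(tilt,round(zc,1),"top: left",T[T[:,0].argmin()].round(),"far",T[T[:,1].argmin()].round(),"near",T[T[:,1].argmax()].round(),"| bot near",B[B[:,1].argmax()].round())
print("seat", ((proj("side",np.array([470.6,-134.3,42])+23*(np.cos(t)*yj+np.sin(t)*xj))-[265,270])*12)[::18].round())
E
```

```text
0 47 top: left [155. 285.] far [342. 176.] near [328. 376.] | bot near [331. 432.]
10 50.6 top: left [155. 267.] far [341. 136.] near [329. 384.] | bot near [330. 433.]
20 54.2 top: left [154. 249.] far [341.  99.] near [329. 389.] | bot near [328. 428.]
32 59.2 top: left [154. 225.] far [326.  57.] near [344. 386.] | bot near [341. 413.]
40 63.2 top: left [153. 206.] far [327.  29.] near [342. 376.] | bot near [338. 395.]
seat [[488. 312.]
 [359. 415.]
 [186. 346.]
 [317. 246.]
 [488. 312.]]
```

The picture matches the flat prediction: left edge at (155,285), far edge about 180–200. I'm releasing it.

```bash

python3 -m jog '[[[0,0,0],0,0.62],[[0,0,0],0,0.7],[[0,0,0],0,0.8],[[0,0,-0.1],0,0.9],[[0,0,-0.2],0,1],[[0,0,-0.2],0,1]]'
python3 -m jog '[[[0,0,-1],0,1],[[0,0,-2],0,1],[[0,0,-3],0,1],[[0,0,-3],0,1],[[0,0,-3],0,1],[[0,0,-3],0,1],[[0,0,0],0,1]]'
python3 - <<'E'
from h import *
to((583.4,337.8,220),110.2)
E
```

```text
time_s: 12.35
ee_pos: [470.5, -134.7, 57.5]
ee_rot: [-178.1, 0.5, 86.3]
force: [-0.6, -0.5, 0.2]
gripper_width: 91.2
time_s: 13.22
ee_pos: [475.9, -133.5, 216.5]
ee_rot: [-178.4, 0.6, 86.3]
force: [0.6, -0.9, -0.6]
gripper_width: 91.4
t13.2 pos [ 475.9 -133.5  216.5] rot [-178.4    0.6   86.3] w91.4 F [ 0.6 -0.9 -0.6] turn -23.9 shift [47.72  7.67 -1.06]
```

```bash

python3 -m jog '[[[3,0.8,-0.1],0,1],[[5.5,0.9,-0.1],0,1],[[5.5,0.9,-0.1],0,1],[[5.5,0.9,-0.1],0,1],[[5.5,0.9,-0.1],0,1],[[5.5,0.9,-0.1],0,1],[[5.5,0.9,-0.1],0,1],[[5,0.9,0],0,1],[[3,0.3,0],0,1],[[0,0,0],0,1]]'
python3 -m jog '[[[0,0,0],-8,1],[[0,0,0],-8,1],[[0,0,0],-8,1],[[0,0,0],0,1]]'
python3 - <<'E'
from h import *
to((583.4,337.8,120),110.2)
f=viewer.grab_frame("top")["color"]; t0=cv2.imread("pics/top0.png")
a=lambda im:cv2.resize(im[255:305,350:400],(400,400),interpolation=cv2.INTER_CUBIC)
cv2.imwrite("pics/p6.png",np.hstack([a(f[:,:,::-1]),a(t0)]))
E
```

```text
time_s: 14.48
ee_pos: [576.4, 312.6, 204.5]
ee_rot: [-177.5, 1.0, 86.2]
force: [-0.8, -0.5, -0.7]
gripper_width: 91.1
time_s: 14.98
ee_pos: [574.0, 307.3, 200.9]
ee_rot: [-176.8, 0.1, 110.7]
force: [-0.4, -0.5, -0.4]
gripper_width: 91.0
t15.0 pos [574.  307.3 200.9] rot [-1.768e+02  1.000e-01  1.107e+02] w91.0 F [-0.4 -0.5 -0.4] turn 0.5 shift [2.53 2.41 7.97]
```

View pics/p6.png

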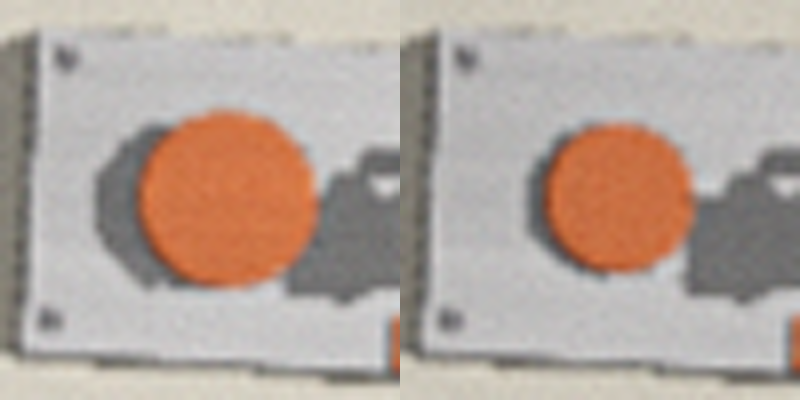

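The disc is flat on the seat, its outline centred at crop (229,198) against the seat's (220,197).

```bash
python3 - <<'E'
from h import *
print(onz("top",[378.2,279.3],52),onz("top",[377.06,279.2],42))
E
python3 -m jog '[[[1.3,1.2,0.5],0.5,1],[[1.2,1.2,1],0,1],[[0,0,2],0,1],[[0,0,2],0,1],[[0,0,1.5],0,1],[[0,0,0],0,1]]' 12
python3 -c "
from h import *
to((583.4,337.8,81.5),110.2)"
```

```text
[ 470.42799877 -135.5806663 ] [ 471.23873153 -134.29265266]
time_s: 15.82
ee_pos: [586.0, 343.7, 123.5]
ee_rot: [-176.8, 0.1, 110.0]
force: [0.7, 0.2, -0.2]
gripper_width: 91.1
t15.8 pos [586.  343.7 123.5] rot [-1.768e+02  1.000e-01  1.100e+02] w91.1 F [ 0.7  0.2 -0.2] turn -0.2 shift [-0.46 -0.21  4.22]
```

```bash

python3 -m jog '[[[-0.45,-0.2,1],-0.2,1],[[0,0,1],0,1],[[0,0,1],0,1],[[0,0,0.6],0,1],[[0,0,0],0,1]]' 12
python3 -c "
from h import *
to((583.4,337.8,81.5),110.2)"
```

```text
time_s: 16.45
ee_pos: [584.7, 338.2, 86.6]
ee_rot: [-176.9, 0.1, 110.2]
force: [0.3, -0.1, 0.5]
gripper_width: 91.0
t16.4 pos [584.7 338.2  86.6] rot [-1.769e+02  1.000e-01  1.102e+02] w91.0 F [ 0.3 -0.1  0.5] turn 0.0 shift [ 0.01 -0.1   0.52]
```

```bash

python3 -m jog '[[[0,-0.1,0.5],0,0.85],[[0,0,0],0,0.7],[[0,0,0],0,0.55],[[0,0,0],0,0.5],[[0,0,0],0,0.5],[[0,0,0],0,0.5],[[0,0,0],0,0.5]]' 12
python3 -c "
from h import *
to((583.4,337.8,81.5),110.2)"
python3 -m jog '[[[0,0,-1],0,0.5],[[0,0,-2],0,0.5],[[0,0,-3],0,0.5],[[0,0,-3],0,0.5],[[0,0,-3],0,0.5],[[0,0,-3],0,0.5],[[0,0,0],0,0.5]]'
```

```text
time_s: 17.32
ee_pos: [584.3, 338.5, 82.4]
ee_rot: [-177.1, 0.0, 110.2]
force: [-0.5, -0.4, -1.2]
gripper_width: 53.7
t17.3 pos [584.3 338.5  82.4] rot [-177.1    0.   110.2] w53.7 F [-0.5 -0.4 -1.2] turn 0.0 shift [-0.03 -0.1   0.1 ]
time_s: 18.2
ee_pos: [591.2, 340.5, 239.7]
ee_rot: [-177.1, 0.1, 110.2]
force: [0.7, -0.1, -1.2]
gripper_width: 53.6
```

```bash

python3 -m jog '[[[0,0,0],8,0.5],[[0,0,0],8,0.5],[[0,0,0],7.8,0.5],[[0,0,0],0,0.5]]'
python3 -c "
from h import *
to((470.5,-135,215),86.35)"
```

```text
time_s: 18.7
ee_pos: [588.8, 339.0, 234.2]
ee_rot: [-177.0, 1.6, 85.8]
force: [0.3, -0.3, -1.5]
gripper_width: 53.8
t18.7 pos [588.8 339.  234.2] rot [-177.     1.6   85.8] w53.8 F [ 0.3 -0.3 -1.5] turn -0.6 shift [-48.07  -8.11   3.67]
```

```bash

python3 -m jog '[[[-2.5,-0.5,0],-0.6,0.5],[[-4.5,-0.9,0],0,0.5],[[-5.5,-0.9,0],0,0.5],[[-5.5,-0.9,0],0,0.5],[[-5.5,-0.9,0],0,0.5],[[-5.5,-0.9,0],0,0.5],[[-5.5,-0.9,0],0,0.5],[[-5,-0.9,0],0,0.5],[[-4,-0.6,0],0,0.5],[[-2,0,0],0,0.5]]'
python3 -m jog '[[[0,0,0],0,0.5]]'
python3 -c "
from h import *
to((470.5,-135,120),86.35)"
```

```text
time_s: 19.95
ee_pos: [484.2, -123.9, 242.7]
ee_rot: [-176.2, 1.7, 88.2]
force: [-0.8, 0.1, -0.5]
gripper_width: 54.0
time_s: 20.08
ee_pos: [483.6, -124.9, 242.2]
ee_rot: [-176.1, 1.7, 88.1]
force: [-0.3, 0.2, -0.8]
gripper_width: 53.8
t20.1 pos [ 483.6 -124.9  242.2] rot [-176.1    1.7   88.1] w53.8 F [-0.3  0.2 -0.8] turn 1.8 shift [-0.7  -0.45 12.3 ]
```

```bash

python3 -m jog '[[[-0.7,-0.35,1],1.8,0.5],[[0,0,2.5],0,0.5],[[0,0,2.5],0,0.5],[[0,0,2.5],0,0.5],[[0,0,2],0,0.5],[[0,0,1],0,0.5],[[0,0,0],0,0.5],[[0,0,0],0,0.5]]'
python3 -c "
from h import *
to((471.4,-134.7,92),86.35)"
```

```text
time_s: 21.08
ee_pos: [469.2, -129.9, 120.7]
ee_rot: [-175.9, 1.7, 86.7]
force: [-0.2, 0.9, -0.7]
gripper_width: 53.6
t21.1 pos [ 469.2 -129.9  120.7] rot [-175.9    1.7   86.7] w53.6 F [-0.2  0.9 -0.7] turn 0.3 shift [-0.38  0.45  2.86]
```

```bash

python3 -m jog '[[[-0.4,0.45,0.5],0.3,0.5],[[0,0,1],0,0.5],[[0,0,1],0,0.5],[[0,0,0],0,0.5],[[0,0,0],0,0.5]]'
python3 - <<'E'
from h import *
to((471.4,-134.7,82),86.35)
s=viewer.grab_frame("side")["color"]
cv2.imwrite("pics/p7.png",cv2.resize(s[230:330,250:340],(540,600),interpolation=cv2.INTER_CUBIC)[:,:,::-1])
E
```

```text
time_s: 21.7
ee_pos: [472.7, -135.5, 94.9]
ee_rot: [-176.1, 1.7, 86.3]
force: [-0.1, 0.0, -1.2]
gripper_width: 53.7
t21.7 pos [ 472.7 -135.5   94.9] rot [-176.1    1.7   86.3] w53.7 F [-0.1  0.  -1.2] turn -0.0 shift [ 0.11 -0.05  1.29]
```

View pics/p7.png

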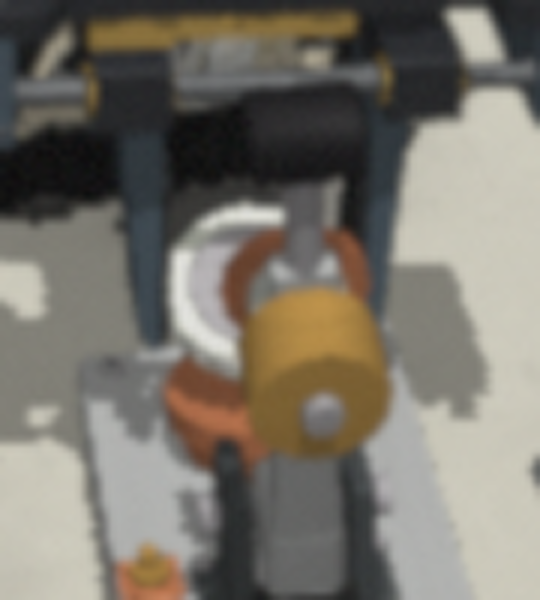

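The device is tilted in the grip just above the disc, with the left rims nearly aligned at about columns 170 and 168. I'll lower it on.

```bash

python3 -m jog '[[[0.05,-0.05,0.5],0,0.5],[[0,0,0.5],0,0.5],[[0,0,0],0,0.5]]'
python3 -m jog '[[[0,0,0.3],0,0.5],[[0,0,0.3],0,0.5],[[0,0,0],0,0.5]]'
python3 -m jog '[[[0,0,0.2],0,0.5],[[0,0,0.2],0,0.5],[[0,0,0],0,0.5]]'
python3 -c "
from h import *
to((471.4,-134.7,71.5),86.35)"
```

```text
time_s: 22.12
ee_pos: [471.5, -135.1, 84.6]
ee_rot: [-176.1, 1.7, 86.3]
force: [0.1, -0.7, -1.4]
gripper_width: 54.2
time_s: 22.5
ee_pos: [471.6, -135.1, 78.8]
ee_rot: [-176.2, 1.7, 86.3]
force: [-0.1, -0.9, 0.8]
gripper_width: 53.9
time_s: 22.88
ee_pos: [471.5, -135.1, 74.9]
ee_rot: [-176.2, 1.7, 86.3]
force: [0.5, 1.2, 0.9]
gripper_width: 53.5
t22.9 pos [ 471.5 -135.1   74.9] rot [-176.2    1.7   86.3] w53.5 F [0.5 1.2 0.9] turn -0.0 shift [0.05 0.01 0.34]
```

```bash

python3 -m jog '[[[0,0,0.2],0,0.5],[[0,0,0.1],0,0.5],[[0,0,0],0,0.5]]'
python3 -m jog '[[[0,0,0.15],0,0.5],[[0,0,0],0,0.5]]'
python3 -m jog '[[[0,0,0.15],0,0.5],[[0,0,0],0,0.5]]'
python3 - <<'E'
from h import *
to((471.4,-134.7,71.5),86.35)
s=viewer.grab_frame("side")["color"]
cv2.imwrite("pics/p8.png",cv2.resize(s[255:325,265:325],(600,700),interpolation=cv2.INTER_CUBIC)[:600,:,::-1])
xj=np.array([-.064,-.998,0]); yj=np.array([.998,-.064,0])
t=np.linspace(0,2*np.pi,73)[:,None]
for z in(66,52):
  T=(proj("side",np.array([470.5,-135,z])+27*(np.cos(t)*yj+np.sin(t)*xj))-[265,255])*10
  print(z,T[T[:,0].argmin()].round(),T[T[:,1].argmin()].round(),T[T[:,1].argmax()].round())
E
```

```text
time_s: 23.25
ee_pos: [471.8, -135.2, 72.0]
ee_rot: [-176.3, 1.7, 86.3]
force: [-0.1, 1.0, 0.6]
gripper_width: 53.9
time_s: 23.5
ee_pos: [471.9, -135.4, 70.4]
ee_rot: [-176.3, 1.7, 86.3]
force: [0.8, 1.1, 1.0]
gripper_width: 53.6
time_s: 23.75
ee_pos: [471.9, -135.4, 69.2]
ee_rot: [-176.3, 1.7, 86.3]
force: [-0.7, 0.9, 2.4]
gripper_width: 53.7
t23.8 pos [ 471.9 -135.4   69.2] rot [-176.3    1.7   86.3] w53.7 F [-0.7  0.9  2.4] turn -0.0 shift [ 0.06 -0.07 -0.23]
66 [126. 325.] [282. 234.] [271. 399.]
52 [130. 390.] [285. 299.] [274. 466.]
```

View pics/p8.png

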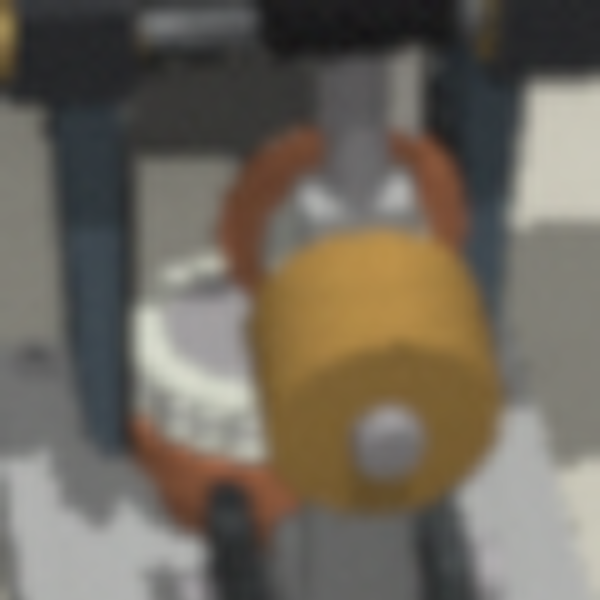

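The device looks flat: its near edge is around row 395 (399 predicted) and its left rim at column 130. I'm releasing it.

```bash

python3 -m jog '[[[0,0,0],0,0.62],[[0,0,0],0,0.7],[[0,0,0],0,0.8],[[0,0,-0.1],0,0.9],[[0,0,-0.2],0,1],[[0,0,-0.3],0,1]]'
python3 -m jog '[[[0,0,-1],0,1],[[0,0,-2],0,1],[[0,0,-3],0,1],[[0,0,-5],0,1],[[0,0,-5],0,1],[[0,0,-3],0,1],[[0,0,0],0,1]]'
python3 -m jog '[[[5,0,0],0,1],[[6,0,0],0,1],[[6,0,0],0,1],[[6,0,0],0,1],[[0,0,0],0,1]]'
python3 - <<'E'
from h import *
to((462.3,-264.4,260),86.35)
f=viewer.grab_frame("top")["color"]; t=cv2.imread("pics/top0.png")[:,:,::-1]
a=lambda im:cv2.resize(im[255:305,350:400],(400,400),interpolation=cv2.INTER_CUBIC)
cv2.imwrite("pics/p9.png",np.hstack([a(f),cv2.resize(viewer.grab_frame("side")["color"][260:310,265:315],(400,400),interpolation=cv2.INTER_CUBIC)])[:,:,::-1])
for z,c in((66,(470.5,-135.2)),):
  P=proj("top",[*c,z])[0]; print("expected px in crop",(P-[350,255]+.44)*8)
  P=proj("side",[*c,z])[0]; print("side",(P-[265,260]+.44)*8+[400,0])
E
```

```text
time_s: 24.6
ee_pos: [471.4, -135.6, 74.3]
ee_rot: [-176.2, 1.7, 86.3]
force: [0.0, -0.1, 0.1]
gripper_width: 91.3
time_s: 25.48
ee_pos: [484.9, -130.3, 274.3]
ee_rot: [-176.4, 1.8, 86.3]
force: [-0.2, 0.0, 0.2]
gripper_width: 91.0
time_s: 26.1
ee_pos: [497.5, 104.4, 261.8]
ee_rot: [-176.0, 1.9, 86.1]
force: [0.3, 0.2, -0.7]
gripper_width: 91.1
t26.1 pos [497.5 104.4 261.8] rot [-176.     1.9   86.1] w91.1 F [ 0.3  0.2 -0.7] turn -0.2 shift [-37.01  -0.93   1.46]
expected px in crop [234.73891753 195.0013737 ]
side [625.13413219 215.99991382]
```

View pics/p9.png

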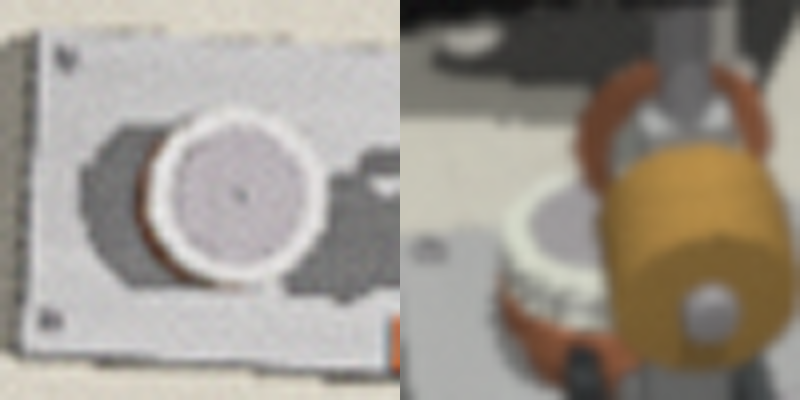

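The device centre is at crop (240,195) against (235,195) predicted, so it's about 1.5 mm off, and flat. Next I check tray clearance for the shut-arm pose.

```bash
python3 - <<'E'
from h import *
for z in(100,147): print(z,[onz("top",p,z).round() for p in((266,219),(343,258),(313,313),(238,277))])
E
python3 -m jog '[[[-2,0,0],0,1],[[-5,0,-0.3],0,1],[[-5.5,0,-0.3],0,1],[[-5.5,0,-0.3],0,1],[[-5.5,0,-0.3],0,1],[[-5.5,-0.3,-0.3],0,1],[[-5,-0.3,0],0,1],[[-3.5,-0.3,0],0,1],[[-1,0,0],0,1],[[0,0,0],0,1]]' 15
python3 -c "
from h import *
to((462.3,-264.4,262),86.35)"
```

```text
100 [array([608., 130.]), array([517., -48.]), array([392.,  21.]), array([473., 192.])]
147 [array([599., 125.]), array([512., -45.]), array([393.,  21.]), array([470., 184.])]
time_s: 27.6
ee_pos: [451.6, -306.8, 293.1]
ee_rot: [-176.3, 2.0, 84.4]
force: [0.0, 0.3, 0.6]
gripper_width: 91.4
t27.6 pos [ 451.6 -306.8  293.1] rot [-176.3    2.    84.4] w91.4 F [0.  0.3 0.6] turn -1.9 shift [4.43 0.84 2.91]
```

```bash

python3 -m jog '[[[2.2,0.45,0.5],-1.9,0.8],[[2.2,0.4,1],0,0.7],[[0,0,0.5],0,0.7],[[0,0,0],0,0.7],[[0,0,0],0,0.7]]'
python3 -c "
from h import *
to((462.9,-264.2,219),86.35)"
```

```text
time_s: 28.22
ee_pos: [463.2, -257.2, 270.4]
ee_rot: [-176.3, 1.7, 86.8]
force: [-0.1, -0.2, 0.7]
gripper_width: 63.9
t28.2 pos [ 463.2 -257.2  270.4] rot [-176.3    1.7   86.8] w63.9 F [-0.1 -0.2  0.7] turn 0.5 shift [-0.55  0.34  5.15]
```

```bash

python3 -m jog '[[[-0.55,0.3,1],0.5,0.7],[[0,0,1.5],0,0.7],[[0,0,1],0,0.7],[[0,0,0],0,0.7]]'
python3 -c "
from h import *
to((462.9,-264.2,219),86.35)"
```

```text
time_s: 28.72
ee_pos: [463.1, -265.2, 232.5]
ee_rot: [-176.2, 1.7, 86.2]
force: [-0.7, -0.3, 0.2]
gripper_width: 63.8
t28.7 pos [ 463.1 -265.2  232.5] rot [-176.2    1.7   86.2] w63.8 F [-0.7 -0.3  0.2] turn -0.2 shift [0.14 0.06 1.34]
```

```bash

python3 -m jog '[[[0.1,0.05,0.7],0,0.7],[[0,0,0.6],0,0.6],[[0,0,0],0,0.45],[[0,0,0],0,0.3],[[0,0,0],0,0.25],[[0,0,0],0,0.25],[[0,0,0],0,0.25],[[0,0,0],0,0.25]]' 15
python3 -c "
from h import *
to((462.9,-264.2,219),86.35)"
```

```text
time_s: 29.72
ee_pos: [463.3, -264.7, 219.1]
ee_rot: [-176.3, 1.8, 86.2]
force: [-0.8, 0.2, -0.9]
gripper_width: 30.9
t29.7 pos [ 463.3 -264.7  219.1] rot [-176.3    1.8   86.2] w30.9 F [-0.8  0.2 -0.9] turn -0.2 shift [ 0.05 -0.04  0.01]
```

```bash
cat >> h.py <<'E'
def arc(dphi,n,off=8.8,r=151.2):
    s=telemetry.state(); Q=R.from_euler("xyz",s["ee_rot"],degrees=True)
    a=np.array([.064,.998,0]); H=np.array([465.2,-219.1,66]); k=s["ee_pos"]+off*Q.as_matrix()[:,2]
    d=k-H; phi=np.arctan2(d[2],d@a); print("th %.3f r %.1f"%(phi-.126,np.hypot(d[2],d@a)),"side",np.round(d@[.998,-.064,0],1),"F",s["force"].round(1),"w%.1f"%s["gripper_width"],"rot",s["ee_rot"].round(1))
    p=lambda f:r*(np.cos(f)*a+np.sin(f)*np.array([0,0,1]))
    print([(Q.inv().apply(p(phi-(i+1)*dphi)-p(phi-i*dphi))/10).round(2).tolist() for i in range(n)])
E
python3 -c "
from h import *
arc(.1,8)"
```

```text
th 1.753 r 151.4 side 0.5 F [-0.8  0.2 -0.9] w30.9 rot [-176.3    1.8   86.2]
[[1.45, -0.03, -0.43], [1.48, -0.02, -0.28], [1.51, -0.01, -0.13], [1.51, -0.0, 0.02], [1.5, 0.01, 0.17], [1.48, 0.02, 0.32], [1.44, 0.03, 0.46], [1.39, 0.04, 0.6]]
```

Geometry agrees: the angle reads 1.753 rad. I'll start the swing.

```bash

python3 -m jog '[[[1.0,0,-0.3],0,0.25],[[1.5,0,-0.3],0,0.25],[[1.5,0,-0.15],0,0.25],[[1.5,0,0],0,0.25],[[0,0,0],0,0.25]]'
python3 -c "
from h import *
arc(.1,8)"
```

```text
time_s: 30.35
ee_pos: [467.2, -206.0, 225.7]
ee_rot: [-176.3, 1.9, 86.2]
force: [-1.2, -1.5, -1.7]
gripper_width: 30.6
th 1.360 r 151.4 side 0.6 F [-1.2 -1.5 -1.7] w30.6 rot [-176.3    1.9   86.2]
[[1.5, 0.01, 0.15], [1.48, 0.02, 0.3], [1.44, 0.03, 0.45], [1.39, 0.04, 0.59], [1.32, 0.04, 0.73], [1.25, 0.05, 0.85], [1.15, 0.06, 0.97], [1.05, 0.07, 1.08]]
```

```bash

python3 -m jog '[[[1.5,0,0.15],0,0.25],[[1.5,0,0.3],0,0.25],[[1.45,0,0.45],0,0.25],[[1.4,0,0.6],0,0.25],[[1.3,0,0.7],0,0.25]]'
python3 -c "
from h import *
arc(.1,8)"
```

```text
time_s: 30.98
ee_pos: [472.3, -131.3, 200.0]
ee_rot: [-176.6, 1.9, 86.2]
force: [2.3, -3.7, -3.4]
gripper_width: 30.7
th 0.833 r 153.0 side 0.9 F [ 2.3 -3.7 -3.4] w30.7 rot [-176.6    1.9   86.2]
[[1.22, 0.05, 0.89], [1.13, 0.06, 1.0], [1.02, 0.06, 1.11], [0.91, 0.07, 1.21], [0.78, 0.08, 1.29], [0.65, 0.08, 1.36], [0.51, 0.08, 1.42], [0.36, 0.09, 1.46]]
```

```bash

python3 -m jog '[[[1.1,0,1],0,0.25],[[1.05,0,1.05],0,0.25],[[0.95,0.05,1.15],0,0.25],[[0.85,0.05,1.25],0,0.25]]'
python3 -c "
from h import *
arc(.1,5)"
```

```text
time_s: 31.48
ee_pos: [475.1, -87.7, 152.6]
ee_rot: [-176.8, 1.7, 86.1]
force: [2.2, 1.6, 1.3]
gripper_width: 30.3
th 0.408 r 152.8 side 1.0 F [2.2 1.6 1.3] w30.3 rot [-176.8    1.7   86.1]
[[0.74, 0.07, 1.31], [0.61, 0.07, 1.38], [0.47, 0.08, 1.44], [0.32, 0.08, 1.47], [0.17, 0.08, 1.5]]
```

```bash

python3 -m jog '[[[0.7,0.05,1.3],0,0.25],[[0.55,0.05,1.3],0,0.25],[[0.3,0,0.7],0,0.25],[[0,0,0],0,0.25]]'
python3 -c "
from h import *
arc(.03,5)"
```

```text
time_s: 31.98
ee_pos: [476.1, -72.1, 115.2]
ee_rot: [-176.9, 1.7, 86.2]
force: [2.3, 3.1, -0.6]
gripper_width: 30.6
th 0.142 r 152.6 side 1.0 F [ 2.3  3.1 -0.6] w30.6 rot [-176.9    1.7   86.2]
[[0.13, 0.02, 0.43], [0.11, 0.02, 0.44], [0.1, 0.02, 0.44], [0.09, 0.02, 0.44], [0.07, 0.02, 0.45]]
```

```bash

python3 -m jog '[[[0.1,0,0.4],0,0.25],[[0.1,0,0.4],0,0.25],[[0.05,0,0.4],0,0.25],[[0,0,0],0,0.25]]'
python3 -c "
from h import *
arc(.02,3)"
python3 -m jog '[[[0,0,0.2],0,0.25],[[0,0,0.2],0,0.25],[[0,0,0],0,0.25]]'
python3 -c "
from h import *
arc(.02,3)"
```

```text
time_s: 32.48
ee_pos: [476.3, -69.5, 103.0]
ee_rot: [-177.0, 1.6, 86.1]
force: [2.9, 2.2, -0.6]
gripper_width: 30.7
th 0.060 r 152.5 side 1.1 F [ 2.9  2.2 -0.6] w30.7 rot [-177.     1.6   86.1]
[[0.06, 0.02, 0.3], [0.06, 0.02, 0.3], [0.05, 0.02, 0.3]]
time_s: 32.85
ee_pos: [476.3, -68.8, 98.9]
ee_rot: [-177.1, 1.5, 86.0]
force: [2.0, 3.2, -0.1]
gripper_width: 30.4
th 0.033 r 152.4 side 1.1 F [ 2.   3.2 -0.1] w30.4 rot [-177.1    1.5   86. ]
[[0.05, 0.02, 0.3], [0.05, 0.02, 0.3], [0.04, 0.02, 0.3]]
```

```bash

python3 -m jog '[[[0,0,0.2],0,0.25],[[0,0,0.15],0,0.25],[[0,0,0],0,0.25]]'
python3 -m jog '[[[0,0,0.2],0,0.25],[[0,0,0],0,0.25]]'
python3 -c "
from h import *
arc(.02,1)"
python3 -m jog '[[[0,0,0.2],0,0.25],[[0,0,0],0,0.25]]'
python3 -c "
from h import *
arc(.02,1)"
```

```text
time_s: 33.22
ee_pos: [476.4, -68.4, 95.3]
ee_rot: [-177.1, 1.4, 86.0]
force: [2.5, 3.4, -1.5]
gripper_width: 30.7
time_s: 33.48
ee_pos: [476.4, -68.2, 93.4]
ee_rot: [-177.1, 1.4, 86.0]
force: [2.2, 2.7, 1.4]
gripper_width: 30.6
th -0.004 r 152.3 side 1.1 F [2.2 2.7 1.4] w30.6 rot [-177.1    1.4   86. ]
[[0.04, 0.01, 0.3]]
time_s: 33.72
ee_pos: [476.4, -68.3, 93.4]
ee_rot: [-177.2, 1.4, 86.0]
force: [2.4, 4.4, -2.6]
gripper_width: 30.6
th -0.004 r 152.2 side 1.1 F [ 2.4  4.4 -2.6] w30.6 rot [-177.2    1.4   86. ]
[[0.04, 0.01, 0.3]]
```

The arm has stopped at 0 rad, so the pad is on the device. I'm letting go.

```bash

python3 -m jog '[[[0,0,0],0,0.4],[[0,0,0],0,0.5],[[0,0,0],0,0.6],[[0,0,0],0,0.6],[[0,0,-0.5],0,0.6],[[0,0,-1],0,0.6],[[0,0,-2],0,0.6],[[0,0,-3],0,0.6],[[0,0,-4],0,0.6]]'
python3 -m jog '[[[0,0,-4],0,0.6],[[4,0,-2],0,0.6],[[6,0,0],0,0.6],[[6,0,0],0,0.6],[[6,0,0],0,0.6],[[0,0,0],0,0.6],[[0,0,0],0,0.6]]'
python3 - <<'E'
from h import *
f=viewer.grab_frame("top")["color"];s=viewer.grab_frame("side")["color"]
r=lambda im,x,y:cv2.resize(im[y:y+100,x:x+100],(400,400),interpolation=cv2.INTER_CUBIC)
cv2.imwrite("pics/p10.png",np.hstack([r(f,335,235),r(s,235,240)])[:,:,::-1])
to((0,0,0))
c=lambda p:((p[0]+.4),p[1])
K=np.array([465.2,-219.1,66])+150*np.array([.064,.998,0])+[0,0,19]
print("knob expected",(proj("top",K)[0]-[335,235])*4,(proj("side",K)[0]-[235,240])*4+[400,0])
E
```

```text
time_s: 34.85
ee_pos: [477.2, -67.2, 199.0]
ee_rot: [-176.3, 1.6, 86.1]
force: [1.2, 0.1, -0.1]
gripper_width: 54.6
time_s: 35.72
ee_pos: [499.6, 159.5, 264.6]
ee_rot: [-177.3, 1.5, 86.0]
force: [-0.1, -0.3, -0.1]
gripper_width: 54.3
t35.8 pos [499.7 158.8 264.5] rot [-177.3    1.5   85.9] w54.9 F [-0.   0.3 -1. ] turn None shift [-18.72 -47.37  29.24]
knob expected [ 67.26739325 166.7690136 ] [610.24361774  76.43809773]
```

The viewing limit is used up, so I'll check the knob position by code.

```bash
python3 - <<'E'
import cv2,numpy as np
im=cv2.imread("pics/p10.png")
for n,(x,y) in(("top",(67,167)),("side",(610,76))):
    w=im[y-60:y+60,x-60:x+60].max(2)<60; nl,l,st,c=cv2.connectedComponentsWithStats(w.astype(np.uint8))
    for i in range(1,nl):
        if st[i,4]>300: print(n,st[i],(c[i]+[x-60,y-60]).round())
h=cv2.cvtColor(im,cv2.COLOR_BGR2HSV); m=((h[...,0]<14)&(h[...,1]>120)&(h[...,2]>60)).astype(np.uint8)
print([tuple(s) for s in cv2.connectedComponentsWithStats(m)[2][1:] if s[4]>150])
E
```

```text
top [  0   0  26  42 541] [ 15. 121.]
top [  41   34   44   53 2022] [ 69. 168.]
side [   0    3  120   99 5534] [608.  56.]
[(np.int32(589), np.int32(172), np.int32(25), np.int32(32), np.int32(394)), (np.int32(149), np.int32(187), np.int32(42), np.int32(21), np.int32(224)), (np.int32(575), np.int32(234), np.int32(32), np.int32(34), np.int32(409)), (np.int32(257), np.int32(238), np.int32(30), np.int32(31), np.int32(510)), (np.int32(541), np.int32(334), np.int32(39), np.int32(27), np.int32(459))]
```

```bash
python3 -c "
from workcell import job_done
print(job_done())"
```

```text
the job is handed in; nothing more can be done
None
```

The press-pack stack is built and clamped, and I handed the job in at about 36 s of the 72 s allowed. `job_done()` reports no verdict, so the results below are from my own checks.

- **Contact disc:** it lies flat on the seat, about 1.5 mm off centre in the top camera.
- **Device:** it lies flat on the disc, about 1 mm off the disc's centre and 2.5 mm off the seat's, measured before the arm was closed. I did not measure either part again afterwards.
- **Clamp arm:** I swung it over by the knob and lowered it slowly. It stopped at about −0.004 rad, did not move when I pressed further, and I let go. The knob's top-camera position then matched the shut pose to about half a pixel.
- **Gripper:** it is clear of everything.

**Not confirmed or off:**
- The final picture could not be viewed because the 12-view limit was used up, so I checked it by code only. The side camera's knob check told me nothing, because the knob's dark outline merged with the tray behind it.
- The tool drifted 2 to 4° off vertical during the moves, and the jog rows cannot correct that. Both parts still looked flat after release.
- I did not check the bystander items again at the end.

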